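# Read a rapid test: set the magnifier over the cassette and hold its lamp on

## Task

Swing the magnifier so that its lens is centred over the test cassette and tilt it level, leaving the cassette in its nest. Then, with the fingertips, press the paddle of the lamp switch about half way down (between a third and two thirds of its travel), never down to its stop, and finish while still holding it there with the magnifier set. Do not shift anything else on the desk.

Things in the scene. Friction and masses are not known exactly. Their poses are not given: they have to be found in the camera images.
- swivel (a joint): swivel of the magnifier's arm about the vertical post of the reading stand, rad: 0 = arm points from the post along the stand's -x, towards the robot's side; grows as the arm swings towards the stand's +y (the robot's left), i.e. clockwise seen from above; range -1.6 to 1.6. It starts swung out to the left, between 1.05 and 1.4. Friction-held, it stays where it is left, takes 0.45 N m to move
- head_tilt (a joint): tilt of the magnifier head about the arm's length axis, rad, 0 = lens level, range -0.9 to 0.9. Negative = the knob at point knob is up, the far one down; starts between -0.7 and -0.35. Balanced and friction-held, it stays where it is left, takes 0.16 N m (about 3 N at a knob) to move; pressing the raised knob down brings it to 0
- pivot (a point): swivel axis at the height of the arm's middle, 145 mm above the desk, in the middle of a black hub 38 mm across and 34 mm high (top at 162 mm); turns with the arm: its -x runs along the arm, its z is up
- bar_grip (a point): middle of the arm, 85 mm from the swivel axis: aluminium bar 12 mm wide and 14 mm high, to be pinched across from above; the bar runs from the hub to 109 mm from the axis; same axes as pivot
- lens (a point): centre of the round magnifier lens, on the tilt axis, 160 mm from the swivel axis and 145 mm above the desk; ring 84 mm across and 12 mm thick; z is square to the lens, x along the arm.
- knob (a point): centre of the ball knob, 18 mm diameter, on the side of the ring that is up at the start, 58 mm from the lens centre square to the arm, on the side of smaller swivel values
- knob_far (a point): centre of a like ball knob on the other side of the ring
- cassette: white rapid test cassette 70 x 20 x 5 mm with an oblong result window in its middle; origin under its middle (directly under the window). It lies loose in one of three shallow nests (3 mm rims) of the stand's grey tray (270 x 290 x 22 mm); all nests lie under the lens's path, at swivel values -0.55, 0 and 0.55, and the other two hold the lancet and the ampoule
- paddle (a joint): hinged steel paddle of the lamp switch, rad: 0 = released, free end up (slope 0.30 rad); 0.30 = down at its stop, paddle level; half way is 0.15. A spring returns it: at the pad about 3 N to start, 6 N half way, 9 N at the stop
- paddle_pad (a point): middle of the top of the round rubber pad (32 mm diameter) near the paddle's free end, where it is pressed; 95 mm from the hinge. It goes down about 14 mm from released to half way and 28 mm to the stop; released it stands 73 mm above the desk
- paddle_hinge (a point): hinge axis of the paddle, 38 mm above the desk; its x points from the pad to the hinge. Fixed on the switch, which does not move
- switch: lamp switch: fixed grey base 150 x 66 x 26 mm with the paddle (40 mm wide) above it; origin under its middle, hinge at its +x end, pad over its -x end
- rack: small blue wire tube rack 69 x 93 x 66 mm with capped tubes up to 100 mm high, loose, left of the stand; not to be moved
- dropper_a: white dropper bottle, 26 mm diameter, 62 mm high, loose, between the stand and the switch on their far side; not to be moved
- dropper_b: white dropper bottle like the other, loose, on the near side; not to be moved
- pen_cup: dark pen cup, 76 mm diameter, 100 mm high, loose, far right; not to be moved
- swab_jar: clear jar, 76 mm diameter, 90 mm high, loose, behind and left of the stand; not to be moved
- lancet: lancet, teal body with grey tip, 54 x 12 x 10 mm, loose in one of the other nests; not to be moved
- ampoule: clear buffer ampoule with a flat white twist tab, 46 x 18 x 12 mm, loose in one of the other nests; not to be moved
Mind the look-alikes: they are no part of the job. Leave any pink or yellow look-alike of the switch alone.

How it is judged:
By the outcome, as a careful person would: the job done as asked, in the order asked, and still so for the second after the job is handed in, while the arm keeps its last pose, push and grip.
It also fails if it takes over 64 s, if anything falls off the work surface, if the arm or the gripper's body presses on something with over 40 N, if the wrist force passes 120 N, or if a joint passes its speed limit or range.

## Robot

A 7-joint arm with a two-finger parallel gripper is mounted at the origin on the work surface. World frame = base frame: x ahead of the robot, y to its left, z up, the work surface at z = 0. Lengths are in m, angles in rad, forces in N, time in s.
With the tool pointing down it reaches from about 0.35 to 0.9 m from the base axis. Payload 19.9 kg.
Tool frame: the origin (TCP) lies on the centre line of the jaws, within the pads' length; the fingertips stand 8 mm ahead of it and the grasp point (between the pads) lies 11 mm behind it; z points along the fingers, x is the direction in which the jaws open and shut, and the axes are right-handed (so a half turn about z gives the same grasp; the last joint's range is limited). The gripper opens to 85 mm and grips with 20 to 120 N. Pads are 22 mm wide; open, the fingers measure 114 mm over their backs; the gripper's body (76 mm by 85 mm) begins 54 mm behind the grasp point. The pads swing forward as they close: fully open they stand 13 mm farther back than shut.
Start: joints at [1.286, 0.417, -0.01, 1.614, 0.005, 1.111, -0.053], TCP at [0.151, -0.606, 0.239] pointing down, gripper open.
Joint ranges: [-2.81, 2.81], [-0.39, 2.02], [-1.27, 1.25], [0.06, 2.57], [-1.19, 4.33], [0.19, 2], [-2.82, 2.82]. Speed limits (rad/s): [1.89, 1.89, 2.39, 2.39, 3.01, 3.01, 3.01].

## Interface

Orientations are given as a 3x3 rotation matrix whose columns are the frame's x, y, z axes.
In Python, from station import env, snapshot gives the robot as it stands.
- The arm moves only by the shell command python3 -m crank 'ROWS' [FORCE]. ROWS is text: rows parted by semicolons, each of 7 numbers parted by spaces: the turn, a rotation vector about the world's x, y, z in rad, then the shift along the world's x, y, z in cm, then the finger opening in cm, from 0 to 8.54. In form: rx ry rz x y z hand; .... A call has 1 to 20 rows; each row is the pose to reach, as a shift and turn from the pose commanded when the call began; what a row does not reach only later rows make up. A row lasts 1/10 s, in which the tool goes at most 50 mm and 8.59 degrees, less where a joint would pass 70% of its speed; a pose out of reach is approached as far as the arm can. A call with a gripper value outside its range is refused whole. The fingers move at their own pace and stop on an object; FORCE is the grip in N (left out, the last holds). Time passes only in rows, so rows that repeat a pose let the fingers close. It gives the time, the measured TCP pose, the force and the opening at its end, in the units of the state.
- env.get_state(): the state, without advancing time (a new reading comes with each control period).
- snapshot(name): name is "scene" or "top"; returns a dict with "pixels" (400x640x3 uint8, red, green, blue), "fx", "fy", "cx", "cy" (pixels), "dist" ([k1, k2, p1, p2, k3] as OpenCV has them; the pictures are not rectified), "position" and "orientation" of the camera in the world. Camera axes: x right, y down, z forward; pixel columns grow to the right and rows downward; lengths in m; the calibration is good to about 2 mm. A picture is of the moment at which its call begins. There is no depth.
- env.job_done(): hands the job in, once; it reports no verdict.
The state is a dict: "time_s": time; "joints": joint angles; "joint_velocities": joint speeds; "effort": joint torques, N m; "eef_pos": TCP position; "tcp_rot": TCP orientation; "contact_force": force on the tool from outside, world axes, zero at the start; "torque": the same for the moment, N m; "opening": opening from 0.0 (shut) to 1.0 (fully open).
Only numpy, scipy, OpenCV 4.12 (cv2) and the standard library are available. Lean on these libraries where they do the work, as an engineer would, in place of code of your own. Each camera call takes 0.05 s, during which the arm holds its last target.

## Working session

There is one attempt and no reset: what is moved stays moved. The work goes in short steps, Python scripts to look and compute and a shell command to move; the robot and the scene stay as the last step left them, time stands still between calls to the robot, and variables do not carry over. Pictures are saved under pics/ and viewed, and the job is handed in when it is done.

```bash
ls; mkdir -p pics; python3 - <<'E'
from station import env, snapshot
import cv2,numpy as np
s=env.get_state()
print(s['time_s'],s['eef_pos'],s['tcp_rot'],s['opening'],s['contact_force'])
for n in("scene","top"):
    d=snapshot(n); cv2.imwrite(f'pics/{n}0.png',d['pixels'][:,:,::-1])
    print(n,{k:d[k] for k in d if k!='pixels'})
E
```

```text
pics
0.0 [ 0.15077175 -0.6061638   0.23863102] [[ 2.41446022e-01 -9.70414152e-01 -4.37567690e-04]
 [-9.70413378e-01 -2.41446385e-01  1.23244693e-03]
 [-1.30163308e-03  1.27052132e-04 -9.99999145e-01]] 0.9993495943333227 [0.29425522 0.27255593 0.21902796]
scene {'fx': 449.6315229753106, 'fy': 449.6315229753106, 'cx': 319.5085702959492, 'cy': 195.67318891979298, 'dist': array([0.00640147, 0.        , 0.        , 0.        , 0.        ]), 'position': array([ 0.96593751, -0.56889599,  1.0298712 ]), 'orientation': array([[ 0.75155055,  0.49697859, -0.43380187],
       [ 0.65960241, -0.57592097,  0.48294897],
       [-0.00982029, -0.64909732, -0.76064199]])}
top {'fx': 438.44643116230753, 'fy': 438.44643116230753, 'cx': 326.35702693331973, 'cy': 193.88729373942485, 'dist': array([-0.07286419,  0.        ,  0.        ,  0.        ,  0.        ]), 'position': array([ 0.13501839, -0.02354281,  1.58420462]), 'orientation': array([[-0.00993037, -0.98017747,  0.19787248],
       [-0.9999115 ,  0.01148564,  0.00671381],
       [-0.00885342, -0.1977883 , -0.98020478]])}
```

View pics/scene0.png

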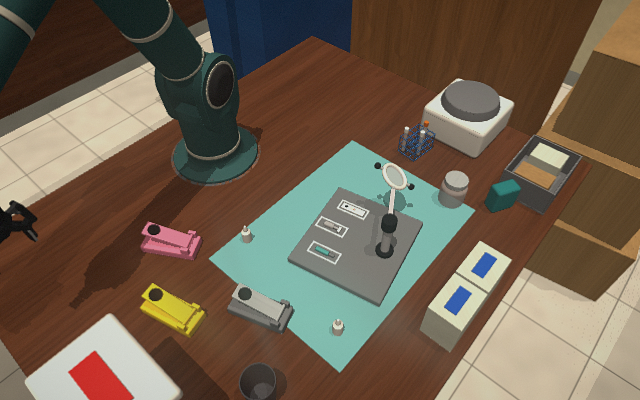

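View pics/top0.png

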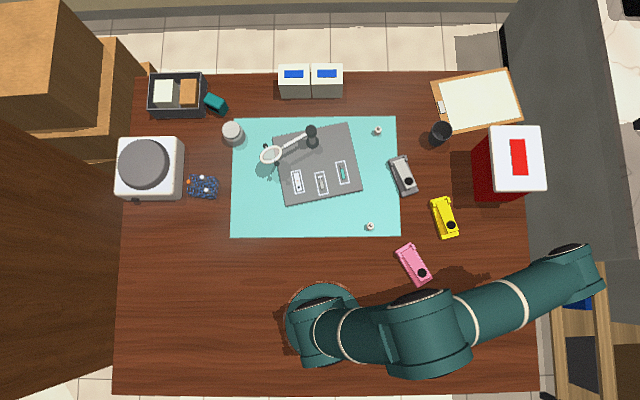

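The scene view shows the grey tray near (355,245), with the magnifier lens at (395,177) and hub at about (389,222). The grey switch is at (262,305). In the top view the hub is near (312,130), the lens at (270,155), and the nests at (298,181), (321,183) and (342,172). I'll zoom in next.

```bash
python3 - <<'E'
import cv2
a=cv2.imread('pics/scene0.png')[140:320,260:440];cv2.imwrite('pics/s0z.png',cv2.resize(a,(720,576)[:1]*1+(600,) if 0 else (600,600),interpolation=cv2.INTER_CUBIC))
a=cv2.imread('pics/top0.png')[110:220,230:420];cv2.imwrite('pics/t0z.png',cv2.resize(a,(760,440),interpolation=cv2.INTER_CUBIC))
a=cv2.imread('pics/scene0.png')[275:340,215:305];cv2.imwrite('pics/s0sw.png',cv2.resize(a,(720,520),interpolation=cv2.INTER_CUBIC))
E
```

```text
(no output)
```

View pics/s0z.png

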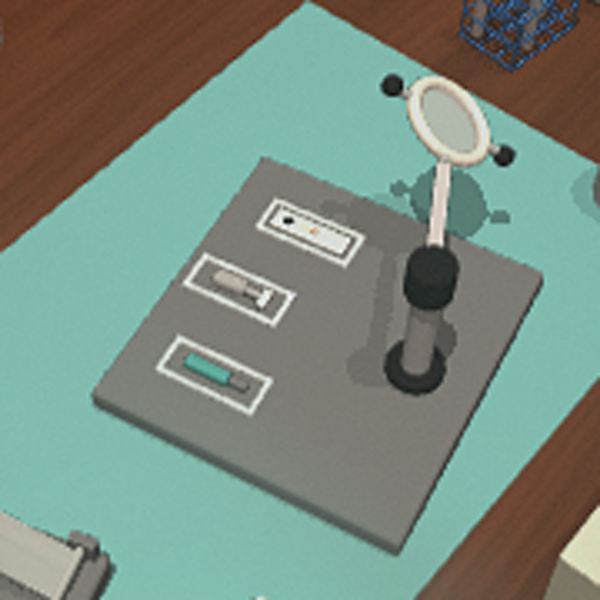

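View pics/t0z.png

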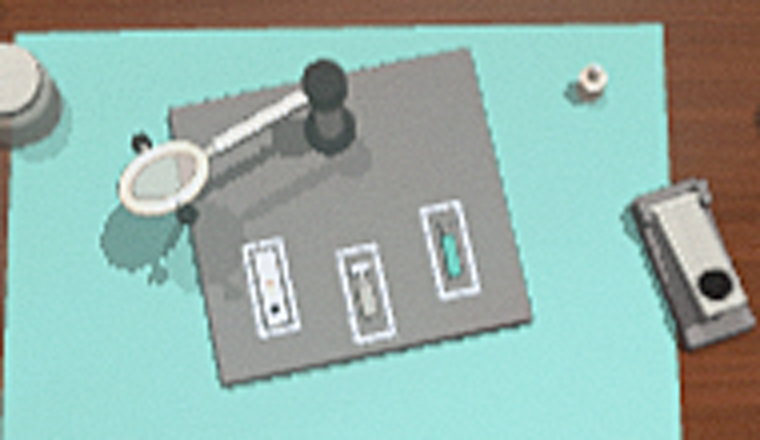

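View pics/s0sw.png

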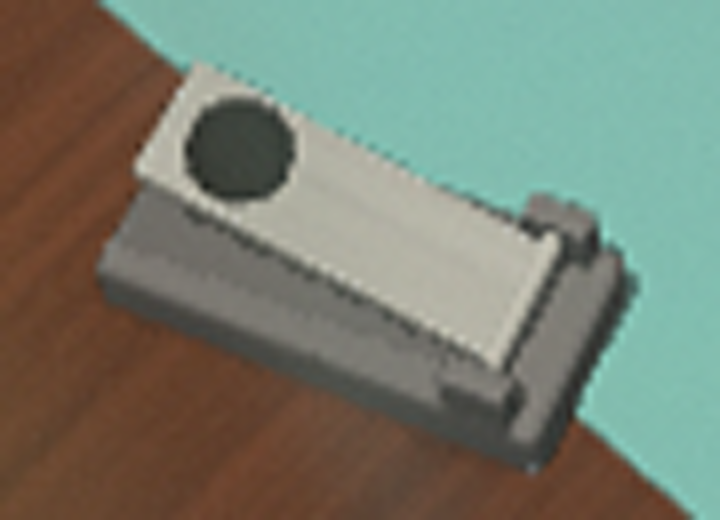

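```bash
cat > h.py <<'E'
import cv2,numpy as np
from station import env,snapshot
def ray(d,uv):
    K=np.array([[d['fx'],0,d['cx']],[0,d['fy'],d['cy']],[0,0,1]])
    p=cv2.undistortPoints(np.array([[uv]],float),K,d['dist'])[0,0]
    v=d['orientation']@np.array([p[0],p[1],1]); return d['position'],v/np.linalg.norm(v)
def plane(d,uv,z):
    o,v=ray(d,uv); return o+v*(z-o[2])/v[2]
def proj(d,P):
    K=np.array([[d['fx'],0,d['cx']],[0,d['fy'],d['cy']],[0,0,1]]);R=d['orientation'].T
    return cv2.projectPoints(np.array([P],float),cv2.Rodrigues(R)[0],-R@d['position'],K,d['dist'])[0][0,0]
def tri(d1,u1,d2,u2):
    o1,a=ray(d1,u1);o2,b=ray(d2,u2)
    s=np.linalg.lstsq(np.c_[a,-b],o2-o1,rcond=None)[0]
    return (o1+a*s[0]+o2+b*s[1])/2,np.linalg.norm(o1+a*s[0]-o2-b*s[1])
def blobs(img,box,f,amin=4):
    x0,y0,x1,y1=box;m=f(img[y0:y1,x0:x1].astype(int)).astype(np.uint8)
    n,l,st,c=cv2.connectedComponentsWithStats(m)
    return [(np.round(c[i]+[x0,y0],2),st[i].tolist()) for i in range(1,n) if st[i][4]>=amin]
E
python3 - <<'E'
from h import *
S=snapshot('scene');T=snapshot('top')
dark=lambda a:a.max(2)<70
white=lambda a:a.min(2)>185
def z(d,f,X,off,s): return (np.array(X)+.5)/s-.5+np.array(off)
print('S dark',blobs(S['pixels'],(365,150,430,265),dark))
print('T dark',blobs(T['pixels'],(255,120,330,180),dark))
print('pad S',blobs(S['pixels'],(228,280,265,310),dark),'T',blobs(T['pixels'],(395,165,420,190),dark))
print('white S',blobs(S['pixels'],(310,160,420,270),white,6))
print('white T',blobs(T['pixels'],(255,140,360,200),white,6))
so,to=(260,140),(230,110)
for n,a,b in [('lens',(449,120),(164,178)),('knobnear',(392,85),(187,214)),('knobfar',(504,155),(141,143)),('hubtop',(434,264),(324,81)),('pad',None,(715,285)),
  ('cass',(313,231),(271,288)),('lancetnest',(214,375),(452,250)),('mid',(239,290),(366,293))]:
    u=z(S,0,a,so,10/3) if a else z(S,0,(240,150),(215,275),8)
    P,e=tri(S,u,T,z(T,0,b,to,4)); print(n,P.round(4),round(e,4))
    if n in('cass','lancetnest','mid'): print('  z=.025', plane(S,u,.025).round(4),plane(T,z(T,0,b,to,4),.025).round(4))
E
```

```text
S dark [(array([403.14, 151.57]), [35, 0, 7, 5, 14]), (array([408.94, 154.44]), [41, 1, 7, 7, 16]), (array([414.5 , 150.83]), [48, 0, 4, 3, 6]), (array([423.4, 151. ]), [56, 0, 6, 4, 10]), (array([420.4, 154.4]), [55, 3, 2, 4, 5]), (array([415.12, 156.94]), [48, 4, 6, 8, 16]), (array([409.75, 159.  ]), [44, 8, 3, 3, 4]), (array([377.42, 165.45]), [10, 13, 6, 6, 31]), (array([410.92, 186.48]), [43, 34, 6, 6, 25]), (array([388.69, 223.04]), [16, 64, 17, 19, 258]), (array([413. , 241.5]), [46, 88, 5, 8, 8]), (array([383.9 , 251.38]), [10, 92, 19, 17, 154]), (array([406. , 254.5]), [40, 103, 3, 4, 4]), (array([403.2, 260. ]), [37, 108, 3, 5, 5])]
T dark [(array([264.64, 145.18]), [8, 24, 5, 4, 11])]
pad S [(array([244.04, 293.64]), [10, 8, 13, 12, 106])] T [(array([408.37, 180.89]), [10, 13, 8, 7, 46]), (array([397.83, 187.33]), [2, 20, 3, 5, 6])]
white S [(array([394.14, 175.48]), [73, 3, 24, 25, 159]), (array([391.46, 200.5 ]), [79, 29, 6, 24, 96]), (array([352.57, 208.95]), [27, 40, 32, 20, 82]), (array([353.15, 209.13]), [31, 43, 24, 13, 105]), (array([332.74, 226.81]), [5, 56, 34, 22, 113]), (array([325.59, 252.5 ]), [0, 81, 32, 23, 92])]
white T [(array([273.06, 152.23]), [5, 0, 37, 23, 295]), (array([342.15, 172.27]), [80, 20, 15, 25, 99]), (array([297.32, 181.74]), [36, 29, 14, 26, 175]), (array([320.99, 183.29]), [59, 31, 15, 25, 100]), (array([319.82, 176.64]), [63, 35, 5, 5, 11]), (array([321.56, 184.33]), [65, 41, 4, 7, 18])]
lens [0.5668 0.176  0.1458] 0.0012
knobnear [0.5254 0.1514 0.1776] 0.0001
knobfar [0.6087 0.2011 0.113 ] 0.0005
hubtop [0.6475 0.0386 0.1598] 0.0022
pad [ 0.4845 -0.3045  0.0699] 0.0005
cass [0.4982 0.0941 0.0242] 0.0039
  z=.025 [0.4996 0.0952 0.025 ] [0.4967 0.0925 0.025 ]
lancetnest [ 0.531  -0.0724  0.0253] 0.0021
  z=.025 [ 0.5315 -0.0714  0.025 ] [ 0.5304 -0.0733  0.025 ]
mid [0.4915 0.0061 0.0238] 0.0007
  z=.025 [0.4922 0.0057 0.025 ] [0.491  0.0058 0.025 ]
```

```bash
python3 -m crank '0 0 0 0 0 6 5; 0 0 0 0 0 6 5; 0 0 .15 4 6 7 5; 0 0 .3 8 12.5 7 5; 0 0 .45 12 19 7 5; 0 0 .6 16 25.2 7 5; 0 0 .75 20 31.5 7 5; 0 0 .9 24 38 7 5; 0 0 1.05 28 44.2 7 5; 0 0 1.2 32 50.5 7 5; 0 0 1.35 36 57 7 5; 0 0 1.5 40 63 7 5; 0 0 1.65 43 68 7 5; 0 0 1.8 45.4 71.7 7 5; 0 0 1.859 45.4 71.7 7 5; 0 0 1.859 45.4 71.7 7 5; 0 0 1.859 45.4 71.7 7 5; 0 0 1.859 45.4 71.7 7 5'
```

```text
time_s: 2.0
eef_pos: [0.5795, 0.0706, 0.3094]
tcp_rot: [[0.862, 0.506, 0.001], [0.506, -0.862, -0.0], [0.0, 0.0, -1.0]]
contact_force: [0.4, -0.6, 0.5]
opening: 0.589
```

```bash
python3 -m crank '0 0 0 0 0 0 5; 0 0 0 0 0 0 5'
```

```text
time_s: 2.2
eef_pos: [0.5787, 0.0701, 0.3088]
tcp_rot: [[0.861, 0.509, -0.001], [0.509, -0.861, 0.001], [-0.0, -0.001, -1.0]]
contact_force: [0.7, -0.5, 0.7]
opening: 0.586
```

```bash
python3 -m crank '0 0 0 1.3 2 0 5; 0 0 0 2.6 4.1 0 5; 0 0 0 2.6 4.1 -4 5; 0 0 0 2.6 4.1 -8 5; 0 0 0 2.6 4.1 -8 5; 0 0 0 2.6 4.1 -8 5'; python3 - <<'E'
from h import *
for n,b in(('scene',(320,100,440,260)),('top',(250,100,370,200))):
    a=snapshot(n)['pixels'][b[1]:b[3],b[0]:b[2],::-1]; cv2.imwrite(f'pics/{n}1.png',cv2.resize(a,None,fx=3.7,fy=3.7,interpolation=cv2.INTER_CUBIC))
E
```

```text
time_s: 2.8
eef_pos: [0.6047, 0.1089, 0.2304]
tcp_rot: [[0.863, 0.506, -0.0], [0.506, -0.863, -0.0], [-0.0, 0.0, -1.0]]
contact_force: [-0.6, 1.0, -0.5]
opening: 0.583
```

View pics/scene1.png

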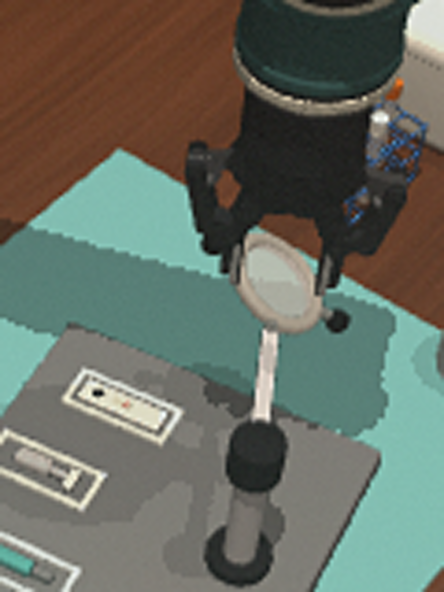

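View pics/top1.png

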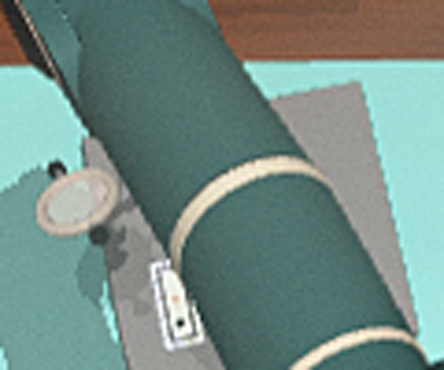

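The hand is over the bar with the jaws straddling it: the fingertips are at (235,270) and (330,285) in the zoomed scene view. In the top view the lens is visible and clear of the hand. Next I'll descend and grip.

```bash
python3 -m crank '0 0 0 0 .2 -2.5 5; 0 0 0 0 .2 -5 5; 0 0 0 0 .2 -7 5; 0 0 0 0 .2 -8.5 5; 0 0 0 0 .2 -9.5 5; 0 0 0 0 .2 -9.5 5; 0 0 0 0 .2 -9.5 1; 0 0 0 0 .2 -9.5 1;0 0 0 0 .2 -9.5 1;0 0 0 0 .2 -9.5 1;0 0 0 0 .2 -9.5 1;0 0 0 0 .2 -9.5 1' 20
```

```text
time_s: 4.1
eef_pos: [0.6051, 0.1121, 0.1351]
tcp_rot: [[0.862, 0.507, 0.001], [0.507, -0.862, 0.0], [0.001, 0.001, -1.0]]
contact_force: [-0.3, -0.3, 7.9]
opening: 0.136
```

```bash
python3 - <<'E'
import numpy as np
p=np.array([.648,.038]);a0=np.deg2rad(120.5)
b0=p+.085*np.array([np.cos(a0),np.sin(a0)])
for k in range(1,15):
    t=.684*k/14; b=p+.085*np.array([np.cos(a0+t),np.sin(a0+t)]); print(round(t,3),((b-b0)*100).round(2))
E
```

```text
0.049 [-0.35 -0.22]
0.098 [-0.69 -0.46]
0.147 [-1.02 -0.71]
0.195 [-1.34 -0.98]
0.244 [-1.64 -1.26]
0.293 [-1.93 -1.56]
0.342 [-2.21 -1.87]
0.391 [-2.46 -2.2 ]
0.44 [-2.71 -2.53]
0.489 [-2.93 -2.88]
0.537 [-3.14 -3.24]
0.586 [-3.33 -3.61]
0.635 [-3.5  -3.99]
0.684 [-3.66 -4.37]
```

```bash
python3 -m crank '0 0 .049 -.35 -.22 0 1; 0 0 .098 -.69 -.46 0 1; 0 0 .147 -1.02 -.71 0 1; 0 0 .195 -1.34 -.98 0 1; 0 0 .244 -1.64 -1.26 0 1; 0 0 .293 -1.93 -1.56 0 1; 0 0 .342 -2.21 -1.87 0 1; 0 0 .391 -2.46 -2.2 0 1; 0 0 .44 -2.71 -2.53 0 1; 0 0 .489 -2.93 -2.88 0 1; 0 0 .537 -3.14 -3.24 0 1; 0 0 .586 -3.33 -3.61 0 1; 0 0 .635 -3.5 -3.99 0 1; 0 0 .684 -3.66 -4.37 0 1; 0 0 .684 -3.66 -4.37 0 1; 0 0 .684 -3.66 -4.37 0 1'
python3 - <<'E'
from h import *
for n,b in(('scene',(300,100,440,260)),('top',(250,100,390,220))):
    a=snapshot(n)['pixels'][b[1]:b[3],b[0]:b[2],::-1]; cv2.imwrite(f'pics/{n}2.png',cv2.resize(a,None,fx=3.7,fy=3.7,interpolation=cv2.INTER_CUBIC))
E
```

```text
time_s: 5.7
eef_pos: [0.5681, 0.0677, 0.135]
tcp_rot: [[0.348, 0.937, 0.0], [0.937, -0.348, -0.001], [-0.001, 0.001, -1.0]]
contact_force: [-4.5, -4.1, 11.2]
opening: 0.134
```

View pics/scene2.png

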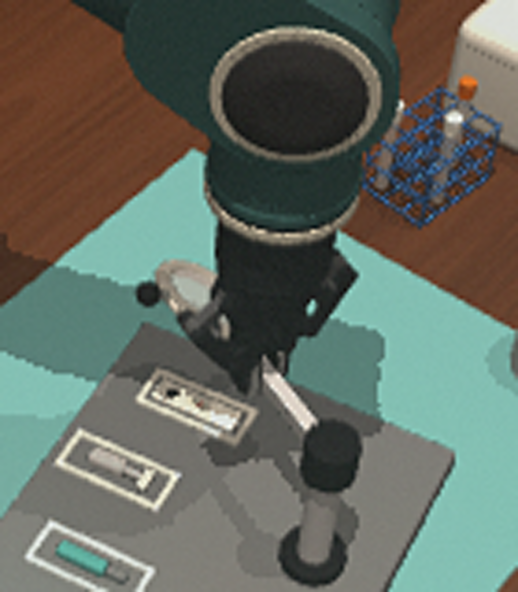

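View pics/top2.png

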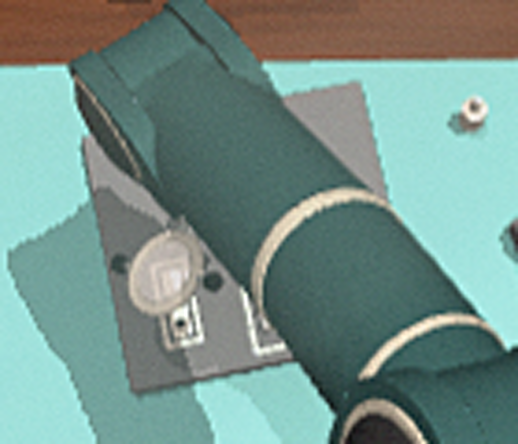

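```bash
python3 -m crank '0 0 0 0 0 0 4; 0 0 0 0 0 0 4; 0 0 0 0 0 0 4; 0 0 0 0 0 0 4; 0 0 0 0 0 2 4; 0 0 0 0 0 5 4; 0 0 0 0 0 9 4; 0 0 0 0 0 12 4; 0 0 0 -3 -5 12 0; 0 0 0 -6 -8.5 12 0; 0 0 0 -9 -12 12 0; 0 0 0 -9 -12 12 0; 0 0 0 -9 -12 12 0' 
python3 - <<'E'
from h import *
for n,b in(('scene',(300,100,440,260)),('top',(250,100,390,220))):
    a=snapshot(n)['pixels'];cv2.imwrite(f'pics/{n}3f.png',a[:,:,::-1]);a=a[b[1]:b[3],b[0]:b[2],::-1]; cv2.imwrite(f'pics/{n}3.png',cv2.resize(a,None,fx=3.7,fy=3.7,interpolation=cv2.INTER_CUBIC))
E
```

```text
time_s: 7.1
eef_pos: [0.4776, -0.0532, 0.2545]
tcp_rot: [[0.35, 0.937, 0.0], [0.937, -0.35, -0.001], [-0.001, 0.001, -1.0]]
contact_force: [0.7, -0.8, 0.7]
opening: 0.001
```

View pics/scene3.png

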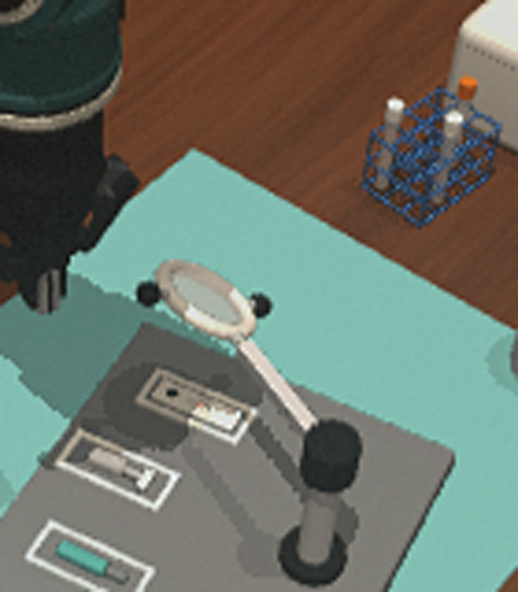

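View pics/top3.png

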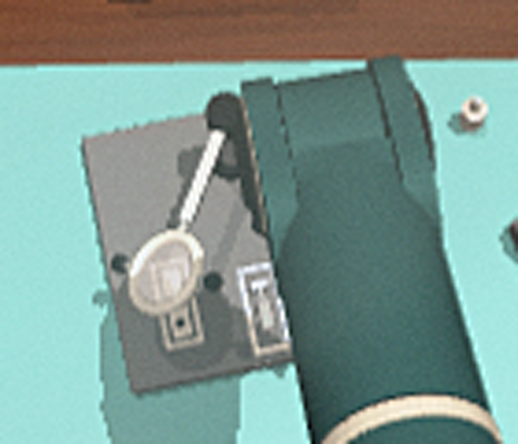

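```bash
python3 - <<'E'
from h import *
S=snapshot('scene');T=snapshot('top')
z=lambda X,o:(np.array(X)+.5)/3.7-.5+np.array(o)
for n,a,b in(('near',(148,293),(212,283)),('far',(260,306),(121,264)),('lens',(206,299.5),(166,273))):
    P,e=tri(S,z(a,(300,100)),T,z(b,(250,100)));print(n,P.round(4),round(e,4))
E
```

```text
near [0.4802 0.05   0.1757] 0.0006
far [0.5155 0.1391 0.1129] 0.002
lens [0.4981 0.0941 0.1449] 0.0017
```

```bash
python3 -m crank '0 0 0 .1 5 0 0; 0 0 0 .2 9.9 -1 0; 0 0 0 .2 9.9 -4 0; 0 0 0 .2 9.9 -5 0; 0 0 0 .2 9.9 -5.6 0; 0 0 0 .2 9.8 -6.2 0; 0 0 0 .2 9.7 -6.8 0; 0 0 0 .15 9.6 -7.4 0; 0 0 0 .1 9.5 -8 0; 0 0 0 .1 9.4 -8.5 0; 0 0 0 .1 9.3 -9 0; 0 0 0 .1 9.3 -9.2 0;  0 0 0 .1 9.3 -9.2 0;  0 0 0 .1 9.3 -9.2 0'
python3 - <<'E'
from h import *
for n,b in(('scene',(300,100,440,260)),('top',(250,100,390,220))):
    a=snapshot(n)['pixels'];a=a[b[1]:b[3],b[0]:b[2],::-1]; cv2.imwrite(f'pics/{n}4.png',cv2.resize(a,None,fx=3.7,fy=3.7,interpolation=cv2.INTER_CUBIC))
E
```

```text
time_s: 8.7
eef_pos: [0.4791, 0.0415, 0.1624]
tcp_rot: [[0.347, 0.938, 0.0], [0.938, -0.347, 0.0], [0.0, 0.0, -1.0]]
contact_force: [-0.6, -0.3, -0.8]
opening: -0.002
```

View pics/scene4.png

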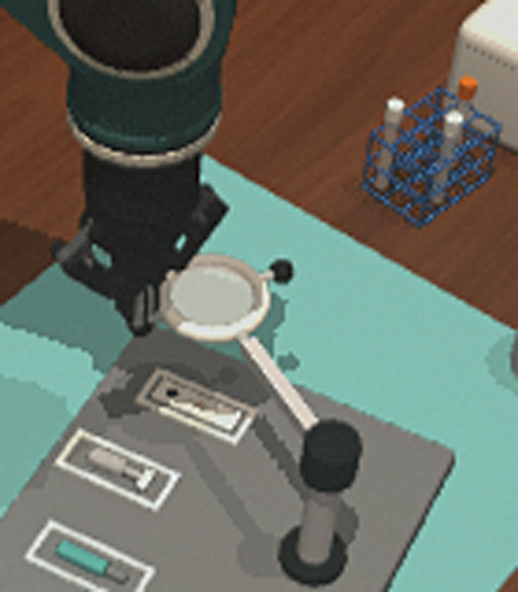

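```bash
python3 -m crank '0 0 0 0 0 2 0; 0 0 0 0 0 6 0; 0 0 0 0 -5 9.2 0; 0 0 0 0 -9.5 9.2 0; 0 0 0 0 -12 9.2 0; 0 0 0 0 -12 9.2 0; 0 0 0 0 -12 9.2 0'
python3 - <<'E'
from h import *
for n,b in(('scene',(300,100,440,260)),('top',(250,100,390,220))):
    a=snapshot(n)['pixels'];a=a[b[1]:b[3],b[0]:b[2],::-1]; cv2.imwrite(f'pics/{n}5.png',cv2.resize(a,None,fx=3.7,fy=3.7,interpolation=cv2.INTER_CUBIC))
E
```

```text
time_s: 9.5
eef_pos: [0.4789, -0.0788, 0.2543]
tcp_rot: [[0.348, 0.937, 0.0], [0.937, -0.348, 0.0], [0.0, 0.0, -1.0]]
contact_force: [-1.1, -0.0, 0.4]
opening: 0.0
```

View pics/scene5.png

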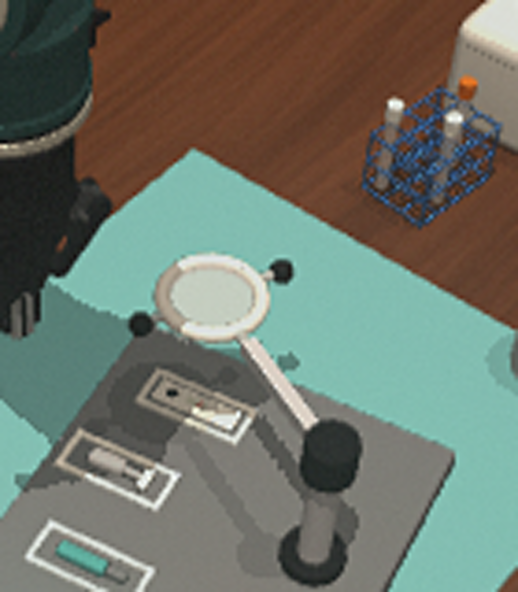

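View pics/top5.png

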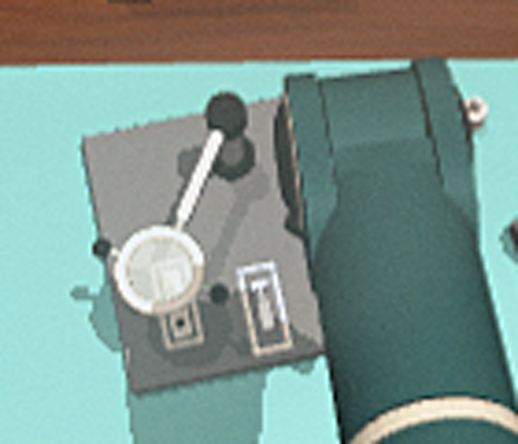

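```bash
python3 - <<'E'
from h import *
S=snapshot('scene');T=snapshot('top')
z=lambda X,o:(np.array(X)+.5)/3.7-.5+np.array(o)
for n,a,b in(('near',(140,325),(219,293)),('far',(282,271),(102,247)),('lens',(212,297),(159.5,269.5)),('hubtop',(332,437),(226,112))):
    P,e=tri(S,z(a,(300,100)),T,z(b,(250,100)));print(n,P.round(4),round(e,4))
dark=lambda a:a.max(2)<75
for x,o in ((S,(325,160,390,200)),(T,(265,155,320,190))):
  print(blobs(x['pixels'],o,dark,6))
white=lambda a:a.min(2)>150
print(blobs(T['pixels'],(278,155,310,195),white,20))
for a in((.4980,.0941,.145),(.5,.0985,.145)): print(proj(S,a),proj(T,a))
E
```

```text
near [0.4782 0.045  0.1449] 0.0002
far [0.523  0.1527 0.1452] 0.0006
lens [0.5007 0.0993 0.1455] 0.0002
hubtop [0.646  0.0381 0.1634] 0.0021
[(array([325.57, 161.  ]), [0, 0, 3, 4, 7]), (array([375.8 , 172.88]), [48, 11, 6, 5, 25]), (array([337.71, 187.5 ]), [10, 25, 7, 6, 34]), (array([344.15, 198.62]), [15, 38, 10, 2, 13])]
[]
[(array([291.45, 169.95]), [0, 0, 27, 36, 626]), (array([306.56, 160.69]), [25, 0, 7, 12, 39])]
[354.96368164 180.63007474] [294.30543484 173.27368125]
[356.58077214 180.06751497] [293.01076495 172.71642207]
```

```bash
python3 - <<'E'
from h import *
from scipy.optimize import least_squares
S=snapshot('scene');T=snapshot('top')
si=cv2.imread('pics/scene0.png');ti=cv2.imread('pics/top0.png')
Q={}
for nm,d,im,box,thr in(('S',S,si,(305,190,375,270),175),('T',T,ti,(284,155,356,200),175)):
    x0,y0,x1,y1=box;m=((im[y0:y1,x0:x1].min(2)>thr)*255).astype(np.uint8)
    cs,_=cv2.findContours(m,cv2.RETR_EXTERNAL,cv2.CHAIN_APPROX_NONE)
    cs=sorted([c for c in cs if cv2.boundingRect(c)[2]>=10 and cv2.boundingRect(c)[3]>=15],key=lambda c:cv2.boundingRect(c)[0])
    for c in cs:
        P=np.array([plane(d,(p[0][0]+x0,p[0][1]+y0),.025)[:2]*1000 for p in c],np.float32)
        r=cv2.minAreaRect(P);print(nm,np.round(r[0],1),np.round(r[1],1),round(r[2],1))
        Q.setdefault(nm,[]).append(r[0])
E
```

```text
S [530.5 -70.8] [87.3 37.7] 11.9
S [490.7   6.7] [87.2 37.9] 11.3
S [497.5  93.3] [86.5 37.8] 11.2
T [497.6  93.3] [90.6 39.3] 11.3
T [491.1   6.5] [91.7 40.5] 11.6
T [530.8 -71.2] [91.  39.6] 11.0
```

```bash
python3 -m crank '0 0 0 3 5 0 4; 0 0 -.036 6 10 0 4; 0 0 -.036 9 15 0 4; 0 0 -.036 9 15 0 4; 0 0 -.036 9 15 -3 4; 0 0 -.036 9 15 -6 4; 0 0 -.036 9 15 -9 4; 0 0 -.036 9 15 -10.8 4; 0 0 -.036 9 15 -11.9 4; 0 0 -.036 9 15 -11.9 4; 0 0 -.036 9 15 -11.9 1; 0 0 -.036 9 15 -11.9 1; 0 0 -.036 9 15 -11.9 1; 0 0 -.036 9 15 -11.9 1; 0 0 -.036 9 15 -11.9 1' 20
```

```text
time_s: 11.3
eef_pos: [0.5694, 0.0713, 0.1362]
tcp_rot: [[0.381, 0.924, 0.001], [0.924, -0.381, -0.0], [0.0, 0.001, -1.0]]
contact_force: [-2.0, 0.1, 8.0]
opening: 0.135
```

Next I'll rotate +0.04 rad along the arc, to TCP (0.568, 0.0675), then release and look.

```bash
python3 -m crank '0 0 .01 -.03 -.09 0 1; 0 0 .02 -.06 -.18 0 1; 0 0 .03 -.09 -.27 0 1; 0 0 .04 -.13 -.36 0 1; 0 0 .04 -.13 -.36 0 1; 0 0 .04 -.13 -.36 0 1; 0 0 .04 -.13 -.36 0 4; 0 0 .04 -.13 -.36 0 4; 0 0 .04 -.13 -.36 0 4; 0 0 .04 -.13 -.36 0 4; 0 0 .04 -.13 -.36 3 4; 0 0 .04 -.13 -.36 8 4; 0 0 .04 -.13 -.36 12 4; 0 0 .04 -4 -5 12 4; 0 0 .04 -7 -10 12 0; 0 0 .04 -9 -15 12 0; 0 0 .04 -9 -15 12 0'
python3 - <<'E'
from h import *
for n,b in(('scene',(300,100,440,260)),('top',(250,100,390,220))):
    a=snapshot(n)['pixels'];a=a[b[1]:b[3],b[0]:b[2],::-1]; cv2.imwrite(f'pics/{n}6.png',cv2.resize(a,None,fx=3.7,fy=3.7,interpolation=cv2.INTER_CUBIC))
E
```

```text
time_s: 13.0
eef_pos: [0.477, -0.0826, 0.2551]
tcp_rot: [[0.347, 0.938, -0.001], [0.938, -0.347, -0.002], [-0.002, -0.0, -1.0]]
contact_force: [1.1, 0.7, 1.0]
opening: 0.003
```

View pics/scene6.png

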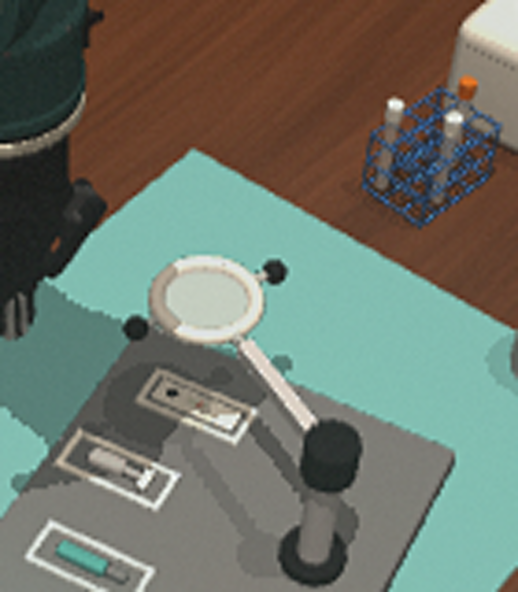

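View pics/top6.png

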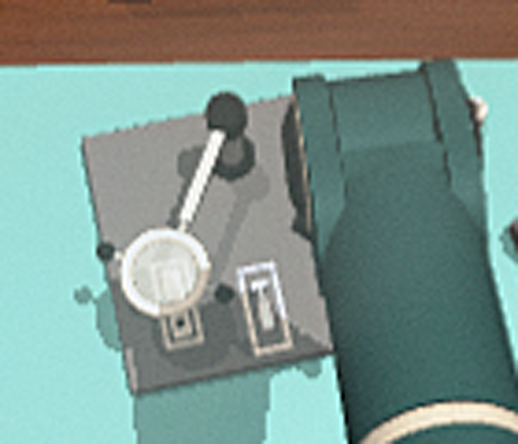

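```bash
python3 - <<'E'
from h import *
S=snapshot('scene');T=snapshot('top')
z=lambda X,o:(np.array(X)+.5)/3.7-.5+np.array(o)
L=[]
for n,a,b in(('near',(135,328),(224,294.5)),('far',(274.5,271),(106.5,252)),('lens',(206,299.5),(164.5,272.5))):
    P,e=tri(S,z(a,(300,100)),T,z(b,(250,100)));L.append(P);print(n,P.round(4),round(e,4))
print('mid',(L[0]+L[1])/2,'tilt',np.arcsin((L[1]-L[0])[2]/.116), np.rad2deg(np.arctan2(*(L[1]-L[0])[1::-1])))
# ring
dark=lambda a:a.max(2)<75
print(blobs(S['pixels'],(325,160,390,200),dark,6))
# switch: paddle outline/pad top, hinge direction
print([round(x,4) for x in plane(S,np.array([244.04,293.64]),.073)],[round(x,4) for x in plane(T,np.array([408.37,180.89]),.073)])
zs=lambda X:(np.array(X)+.5)/8-.5+np.array((215,275))
print('hinge edge',plane(S,zs((530,300)),.04).round(4))
a=T['pixels'][150:205,385:425,::-1];cv2.imwrite('pics/t6sw.png',cv2.resize(a,None,fx=10,fy=10,interpolation=cv2.INTER_CUBIC))
E
```

```text
near [0.477  0.0407 0.1444] 0.0006
far [0.5186 0.1488 0.145 ] 0.0015
lens [0.4982 0.095  0.1445] 0.0004
mid [0.49777741 0.09473859 0.14472272] tilt 0.005380192682416465 68.96006013882408
[(array([373.85, 173.23]), [46, 11, 6, 6, 26]), (array([336.29, 188.5 ]), [8, 26, 7, 6, 34])]
[np.float64(0.4859), np.float64(-0.3065), np.float64(0.073)] [np.float64(0.4836), np.float64(-0.304), np.float64(0.073)]
hinge edge [ 0.5713 -0.2731  0.04  ]
```

View pics/t6sw.png

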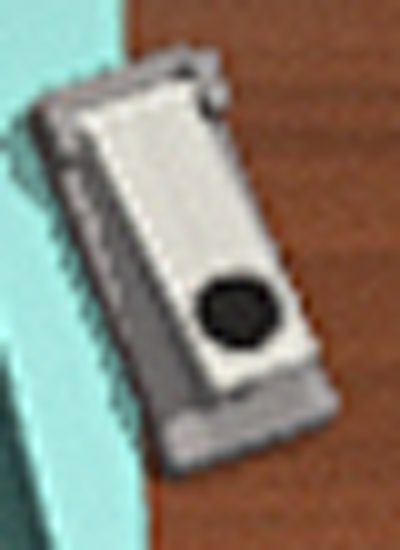

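```bash
python3 -m crank '0 0 0 0 0 2 0; 0 0 -.15 .2 -4.5 2 0; 0 0 -.3 .4 -9 2 0; 0 0 -.45 .6 -13 2 0; 0 0 -.6 .7 -17 0 0; 0 0 -.75 .8 -20 -3 0; 0 0 -.866 .8 -22.2 -6 0; 0 0 -.866 .8 -22.2 -10 0; 0 0 -.866 .8 -22.2 -14 0; 0 0 -.866 .8 -22.2 -15.5 0; 0 0 -.866 .8 -22.2 -15.5 0; 0 0 -.866 .8 -22.2 -15.5 0; 0 0 -.866 .8 -22.2 -15.5 0'
python3 - <<'E'
from h import *
for n,b in(('scene',(195,235,315,345)),('top',(300,100,440,220))):
    a=snapshot(n)['pixels'];a=a[b[1]:b[3],b[0]:b[2],::-1]; cv2.imwrite(f'pics/{n}7.png',cv2.resize(a,None,fx=4.5,fy=4.5,interpolation=cv2.INTER_CUBIC))
E
```

```text
time_s: 14.5
eef_pos: [0.4881, -0.301, 0.1022]
tcp_rot: [[0.938, 0.347, 0.002], [0.347, -0.938, -0.002], [0.001, 0.002, -1.0]]
contact_force: [1.4, 0.7, 1.0]
opening: 0.0
```

View pics/scene7.png

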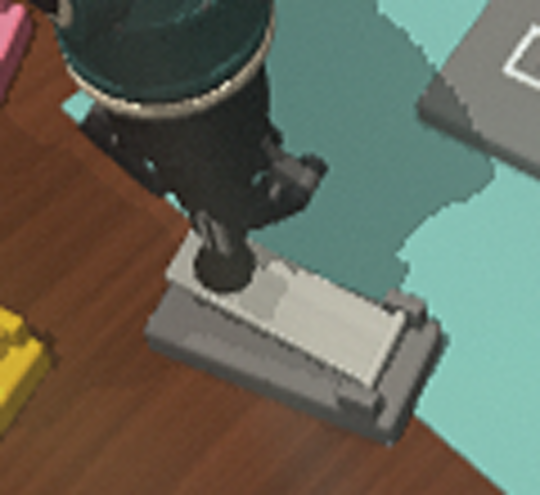

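The shut tips are at about (215,240), above the pad at (223,270). I'll correct by -3.5 mm in x and -4 mm in y, then press in stages.

```bash
python3 -m crank '0 0 0 -.35 -.4 0 0; 0 0 0 -.35 -.4 -1 0; 0 0 0 -.35 -.4 -1.5 0; 0 0 0 -.35 -.4 -1.5 0;  0 0 0 -.35 -.4 -1.5 0'; python3 -m crank '0 0 0 0 0 -.4 0; 0 0 0 0 0 -.8 0; 0 0 0 0 0 -1.1 0; 0 0 0 0 0 -1.1 0; 0 0 0 0 0 -1.1 0; 0 0 0 0 0 -1.1 0'
```

```text
time_s: 15.1
eef_pos: [0.4834, -0.3045, 0.085]
tcp_rot: [[0.938, 0.347, -0.0], [0.347, -0.938, 0.0], [-0.0, -0.0, -1.0]]
contact_force: [-0.6, -0.4, -0.3]
opening: -0.002
time_s: 15.7
eef_pos: [0.4835, -0.3048, 0.0744]
tcp_rot: [[0.938, 0.347, 0.0], [0.347, -0.938, -0.0], [-0.0, 0.0, -1.0]]
contact_force: [-1.5, -1.7, 5.3]
opening: -0.003
```

```bash
python3 -m crank '0 0 0 0 0 -.3 0; 0 0 0 0 0 -.6 0; 0 0 0 0 0 -.65 0; 0 0 0 0 0 -.65 0; 0 0 0 0 0 -.65 0; 0 0 0 0 0 -.65 0'
python3 - <<'E'
from h import *
f=[]
for n,b in(('scene',(195,235,315,345)),('top',(250,100,430,220)),('scene',(300,100,440,260))):
    a=snapshot(n)['pixels'];a=a[b[1]:b[3],b[0]:b[2],::-1]; cv2.imwrite(f'pics/{n}8_{b[0]}.png',cv2.resize(a,None,fx=3.7,fy=3.7,interpolation=cv2.INTER_CUBIC)); s=env.get_state();print(s['contact_force'].round(2),s['eef_pos'].round(4))
E
```

```text
time_s: 16.3
eef_pos: [0.4834, -0.3049, 0.0679]
tcp_rot: [[0.938, 0.347, -0.0], [0.347, -0.938, -0.0], [-0.0, 0.0, -1.0]]
contact_force: [-2.5, -0.6, 6.1]
opening: 0.001
[-2.42 -1.07  5.91] [ 0.4834 -0.3049  0.0679]
[-3.09 -0.73  5.63] [ 0.4834 -0.3049  0.0679]
[-2.66 -0.74  6.36] [ 0.4834 -0.3049  0.0679]
```

View pics/scene8_195.png

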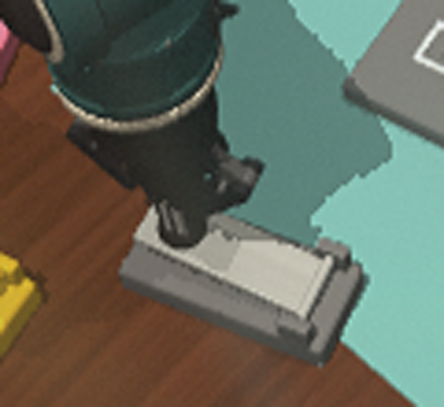

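View pics/top8_250.png

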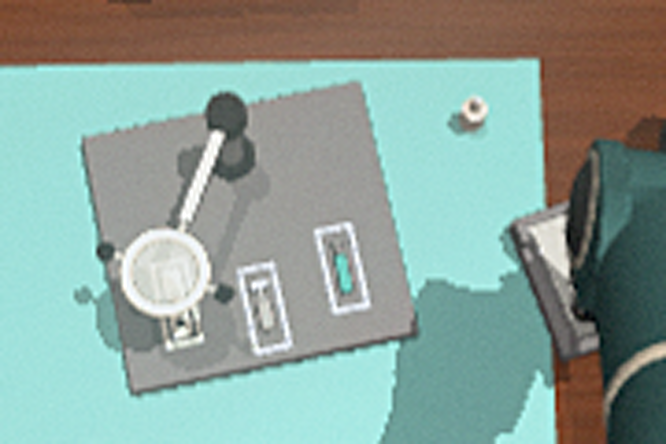

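View pics/scene8_300.png

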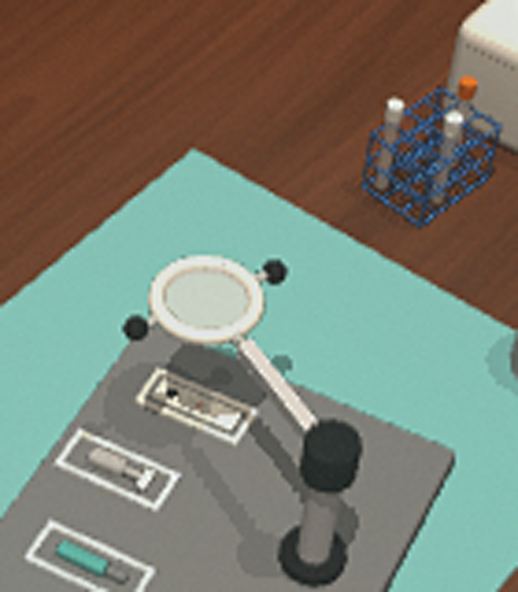

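```bash
python3 - <<'E'
from h import *
S=snapshot('scene')
pad=np.array([.4848,-.305]);u=np.array([.938,.347]);w=np.array([-.347,.938])
h=pad+u*.095*np.cos(.3)
for sgn in(1,-1):
  for th in(.3,.2,.15,.1,0):
    r=.115; p=h-u*r*np.cos(th)+w*.02*sgn
    print(sgn,th,proj(S,[*p,.038+r*np.sin(th)+.003]).round(1))
a=S['pixels'][275:330,220:270,::-1];cv2.imwrite('pics/s9.png',cv2.resize(a,None,fx=10,fy=10,interpolation=cv2.INTER_CUBIC))
b=cv2.imread('pics/scene0.png')[275:330,220:270];cv2.imwrite('pics/s9b.png',np.hstack([cv2.resize(b,None,fx=8,fy=8,interpolation=cv2.INTER_CUBIC),cv2.resize(a,None,fx=8,fy=8,interpolation=cv2.INTER_CUBIC)]))
E
```

```text
1 0.3 [240.8 282.9]
1 0.2 [240.4 284.9]
1 0.15 [240.4 285.9]
1 0.1 [240.4 287. ]
1 0 [240.9 289.2]
-1 0.3 [232.9 297.1]
-1 0.2 [232.5 299. ]
-1 0.15 [232.5 300. ]
-1 0.1 [232.7 301. ]
-1 0 [233.2 303.2]
```

View pics/s9b.png

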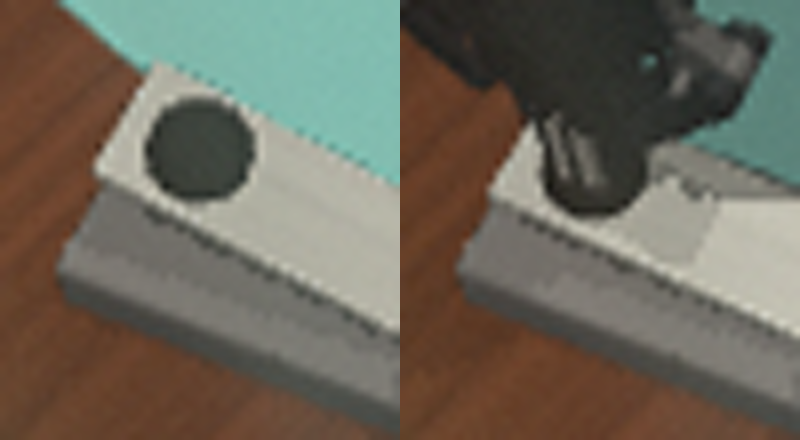

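The paddle's near corner dropped about 2.75 px, against 2.9 px predicted for half way, so it agrees with the 6 N force and the tip height. I'm handing in.

```bash
python3 - <<'E'
from station import env
s=env.get_state();print(s['time_s'],s['eef_pos'],s['contact_force']);print(env.job_done())
E
```

```text
16.5 [ 0.48342525 -0.30490332  0.06794022] [-2.59064285 -1.38293923  6.03277378]
the job is handed in; nothing more can be done
None
```

I set the magnifier level over the cassette, then pressed the grey lamp switch about half way. I handed in at 16.5 s with the fingertips still holding it down.

- **Swivel:** I swung the arm by its bar. Pressing the knob level then dragged it about 6 mm off, so I gripped the bar again and corrected it. The last measurement put the lens about 1.5 mm from the nest centre, which is within the 2 mm camera calibration. I measured this before the press; a later view showed no change.
- **Tilt:** The head was level to about 0.005 rad, from the heights of the two knobs.
- **Switch:** The force was about 6 N, which matches half way. The fingertip height (about 60 mm) and the drop of the paddle's edge (2.75 px seen, 2.9 px expected) agree. It was never pressed near its stop.
- **Everything else:** The cassette, lancet and ampoule were still in their nests, and the tube rack and the dropper bottle in view looked unmoved. I did not check the other dropper bottle, the pen cup or the swab jar after the moves.

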